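# Cover the barber's wide glass jar

## Task

Pick up the wider of the two loose knobbed lids by its knob and set it on the wide open glass jar, so that its plug is in the mouth and the lid sits level on the rim. Put it down gently instead of dropping it, keep the jar upright, and leave the small lid and the narrow jar where they are.

Things in the scene. Friction and masses are not known exactly. Their poses are not given: they have to be found in the camera images.
- wide_lid: The lid to be used: a round steel disc, 98 mm across and 5 mm thick, with a tapered steel plug 12 mm deep and 56 mm across (42 mm at its foot) under it and an upright dark wooden knob, 24 mm across and 34 mm tall, in the middle on top. It stands loose on its plug on the bench, about 0.15 kg. Origin: centre of the plug's foot, z up along the knob; the disc's underside is 12 mm above the origin, its top 17 mm, the knob's top 51 mm.
- wide_jar: The jar to be covered: the wider of the two open round clear-glass jars with a white rim line, 84 mm across, 80 mm tall, wall 4 mm, so its mouth is 76 mm across. It stands loose on the bench, about 0.45 kg, empty but for a thin steel disc on its floor. Origin: centre of its underside, z up; the rim is 80 mm above it. With the wide lid seated, the lid's origin is 68 mm above the jar's origin.
- small_lid: Not to be used: a smaller lid of the same make, disc 66 mm across and 5 mm thick, plug 12 mm deep and 36 mm across, the same wooden knob (24 mm across, its top 51 mm above the bench). Origin: centre of the plug's foot. The two lids stand on the near part of the bench, one on each side, either way round.
- narrow_jar: Not to be used: the narrow open glass jar, 56 mm across and 70 mm tall. Origin: centre of its underside. The two open jars stand farther out than the lids, one on each side, either way round. A row of four small grey guard combs, up to 26 mm high, lies between left and right; a glass jar with its twist cap on, 80 mm across, stands off to the right and is not part of the job.
Things that resemble listed ones, but are neither listed nor needed, are in the scene too. What is shaped like the wide_jar but black or purple is not meant.

How it is judged:
By the outcome, as a careful person would: the job done as asked, in the order asked, and still so for the second after the job is handed in, with the robot touching nothing.
It also fails if it takes over 48 s, if anything falls off the work surface, if the arm or the gripper's body presses on something with over 40 N, if the wrist force passes 120 N, or if a joint passes its speed limit or range.

## Robot

A 6-joint arm with a two-finger parallel gripper is mounted at the origin on the work surface. World frame = base frame: x ahead of the robot, y to its left, z up, the work surface at z = 0. Lengths are in m, angles in degrees, forces in N, time in s.
With the tool pointing down it reaches from about 0.35 to 0.975 m from the base axis. Payload 17.4 kg.
Tool frame: the origin (TCP) lies at the very end of the fingers, on their centre line; the grasp point (between the pads) lies 19 mm behind it; z points along the fingers, y is the direction in which the jaws open and shut (so a half turn about z gives the same grasp; the last joint's range is limited). The gripper opens to 85 mm and grips with 20 to 120 N. Pads are 22 mm wide; open, the fingers measure 114 mm over their backs; the gripper's body (76 mm by 85 mm) begins 54 mm behind the grasp point. The pads swing forward as they close: fully open they stand 13 mm farther back than shut.
Start: joints at [73.694, 6.646, 82.598, -0, 90.757, -2.166], TCP at [0.165, 0.655, 0.231] pointing down, gripper open.
Joint ranges: [-162.19, 162.19], [-47.58, 125.68], [4.15, 143.07], [-65.23, 245.23], [0.69, 171.88], [-170.13, 170.13]. Speed limits (degrees/s): [108.29, 108.29, 127.2, 180, 180, 180].

## Interface

Orientations are given as a 3x3 rotation matrix whose columns are the frame's x, y, z axes.
In Python, from workcell import robot gives the robot as it stands.
- The arm moves only by the tool apply_moves, never from a script. Its argument "series" is a list of rows, each a list of 5 numbers: the opening, from 0 (shut) to 1 (fully open), then the shift along the world's x, y, z in mm, then the turn about the world's z in degrees. In form: [[hand, dx, dy, dz, twist], ...]. A call has 1 to 20 rows; each row shifts and turns the commanded pose from where the row before left it; what a row does not reach is not made up. A row lasts 1/12 s, in which the tool goes at most 41.7 mm and 7.16 degrees, less where a joint would pass 70% of its speed; a pose out of reach is approached as far as the arm can. A call is refused whole if a number of a shift passes 41.7 or a number of a turn 7.16, either way. A call with a gripper value outside its range is refused whole. The fingers move at their own pace and stop on an object; the grip force is fixed at half the most. Time passes only in rows, so rows that do not move let the fingers close. It gives the time, the measured TCP pose, the force and the opening at its end, in the units of the state.
- robot.read_state(): the state, without advancing time (a new reading comes with each control period).
- robot.grab_frame(name): name is "scene" or "top"; returns a dict with "frame" (420x560x3 uint8, red, green, blue), "intrinsics" (3x3 intrinsics, pixels), "k1" (the pictures are not rectified: a ray, as slopes to the right and down, at radius r is drawn at 1 + k1 r^2 times it, then the intrinsics apply), "view" (4x4, takes a point from world to camera coordinates). Camera axes: x right, y down, z forward; pixel columns grow to the right and rows downward; lengths in m; the calibration is good to about 2 mm. A picture is of the moment at which its call begins. There is no depth.
- robot.job_done(): hands the job in, once; it reports no verdict.
Trained networks look in a picture, given as the dict that the camera call returned (one of the last four; its "shot" number tells which), for a name from the list of things; names that differ only in an ending like _2 or _b are one class to them, and where a whole thing is asked for, a point or a joint stands for the part that bears it (a point fixed in the world has none). Each returns a list of dicts, best first, with "p" (0 to 1); they miss things now and then, are a little off and sometimes report something else, mostly with a low value. They report only what shows in the picture. A call takes as long as a camera call. They do not tell look-alikes from the thing itself.
- robot.boxes_of(picture, thing): "extent" ([centre column, centre row, width, height] in pixels, round what is visible of it).
- robot.silhouettes(picture, thing): "pixels" (420x560 bool, what is visible of it) and "extent" ([centre column, centre row, width, height] in pixels, round what is visible of it).
- robot.tip_of(picture, thing): "xy" ([column, row] in pixels: a listed point, or the origin of a listed thing).
The state is a dict: "time_s": time; "joint_positions": joint angles; "qd": joint speeds; "joint_torque": joint torques, N m; "ee_pos": TCP position; "ee_rot": TCP orientation; "contact_force": force on the tool from outside, world axes, zero at the start; "moment": the same for the moment, N m; "finger_gap": opening from 0.0 (shut) to 1.0 (fully open).
Only numpy, scipy, OpenCV 4.12 (cv2) and the standard library are available. Lean on these libraries where they do the work, as an engineer would, in place of code of your own. Each camera call takes 0.05 s, during which the arm holds its last target.

## Working session

There is one attempt and no reset: what is moved stays moved. The work goes in short steps, Python scripts to look and compute and a tool call to move; the robot and the scene stay as the last step left them, time stands still between calls to the robot, and variables do not carry over. Pictures are saved under pics/ and viewed, and the job is handed in when it is done.

Besides the shell and the picture viewer there is one more tool, called after "Emit:" as name([rows], argument=value, ...), one row to a line, values as JSON. apply_moves: Moves the arm, as the interface text tells. Its arguments: {"type":"object","properties":{"series":{"type":"array","items":{"type":"array","items":{"type":"number"}}}},"required":["series"]}

```bash
mkdir -p pics; ls; cat > h.py <<'E'
import numpy as np, cv2
from workcell import robot
def save(fr,name): cv2.imwrite('pics/'+name,cv2.cvtColor(fr,cv2.COLOR_RGB2BGR))
def ray(p,uv):
    K=np.array(p['intrinsics']);V=np.array(p['view']);k=p['k1']
    d=np.array([(uv[0]-K[0,2])/K[0,0],(uv[1]-K[1,2])/K[1,1]]);u=d.copy()
    for _ in range(30): u=d/(1+k*(u@u))
    R=V[:3,:3];o=-R.T@V[:3,3];w=R.T@np.array([u[0],u[1],1.]);return o,w/np.linalg.norm(w)
def atz(p,uv,z):
    o,w=ray(p,uv);return o+w*(z-o[2])/w[2]
def proj(p,X):
    K=np.array(p['intrinsics']);V=np.array(p['view']);c=V[:3,:3]@np.array(X)+V[:3,3];u=c[:2]/c[2];u=u*(1+p['k1']*(u@u))
    return np.array([K[0,0]*u[0]+K[0,2],K[1,1]*u[1]+K[1,2]])
def tri(rs):
    A=np.zeros((3,3));b=np.zeros(3)
    for o,w in rs:
        M=np.eye(3)-np.outer(w,w);A+=M;b+=M@o
    X=np.linalg.solve(A,b);return X,[np.linalg.norm((np.eye(3)-np.outer(w,w))@(X-o)) for o,w in rs]
E
python3 - <<'E'
from h import *
for n in ['scene','top']:
    p=robot.grab_frame(n);save(p['frame'],n+'0.png')
    o,_=ray(p,(280,210));print(n,o,p['k1'],np.array(p['view'])[2])
    for t in ['wide_lid','wide_jar','small_lid','narrow_jar']:
        for f in ('boxes_of','tip_of'):
            for d in getattr(robot,f)(p,t):
                print(n,t,f,round(d['p'],2),np.round(d.get('extent',d.get('xy')),1))
print(robot.read_state())
E
```

```text
pics
scene [ 1.11424497 -0.13129584  0.54121289] -0.08869046444685348 [-0.71570134  0.17605072 -0.67585334  1.18636188]
scene wide_lid boxes_of 0.86 [163.8 194.6  47.8  37.3]
scene wide_lid tip_of 0.67 [163.8 198.4]
scene wide_jar boxes_of 0.94 [201.4 241.6  58.2  67.9]
scene wide_jar boxes_of 0.94 [248.6 309.5  63.   77.4]
scene wide_jar boxes_of 0.7 [341.8 260.9  53.5  71.6]
scene wide_jar tip_of 0.95 [249.5 325.9]
scene wide_jar tip_of 0.75 [204.  261.3]
scene wide_jar tip_of 0.63 [336.3 278.9]
scene small_lid boxes_of 0.72 [311.9 163.3  32.9  27.7]
scene small_lid tip_of 0.73 [314.9 167.5]
scene narrow_jar boxes_of 0.68 [391.1 213.3  36.4  44.7]
scene narrow_jar tip_of 0.67 [386.5 231.9]
top [0.53558602 0.00730528 0.90631281] -0.2037524412118182 [ 0.08363517  0.00871944 -0.99645829  0.85824539]
top wide_lid boxes_of 0.96 [400.2 309.3  51.6  52.8]
top wide_lid tip_of 0.96 [400.9 313.5]
top wide_jar boxes_of 0.66 [366.2 195.2  58.2  56.4]
top wide_jar boxes_of 0.63 [234.1 136.7  59.2  58.6]
top wide_jar boxes_of 0.55 [334.1 106.8  54.7  57.9]
top wide_jar tip_of 0.84 [329.7 117.4]

[... 395 characters left out ...]
e+01, -4.80258414e-05,
        9.07567217e+01, -2.16642241e+00]), 'qd': array([-0.00320858,  0.0992949 , -0.04656316, -0.02858042, -0.07961935,
        0.02851106]), 'joint_torque': array([-5.48218115e-03, -7.31771636e+01, -6.32646418e+01, -4.41835900e-04,
        3.65132755e-04, -9.17847251e-05]), 'ee_pos': array([0.16490579, 0.65455217, 0.23130169]), 'ee_rot': array([[-9.69705108e-01,  2.44278538e-01, -2.83397713e-06],
       [ 2.44278538e-01,  9.69705108e-01, -1.26731465e-05],
       [-3.47655595e-07, -1.29814947e-05, -1.00000000e+00]]), 'contact_force': array([0.191881  , 0.16178206, 1.0871576 ]), 'moment': array([-0.02821357,  0.05754966, -0.0132797 ]), 'finger_gap': 1.0011541222871676}
```

View pics/scene0.png

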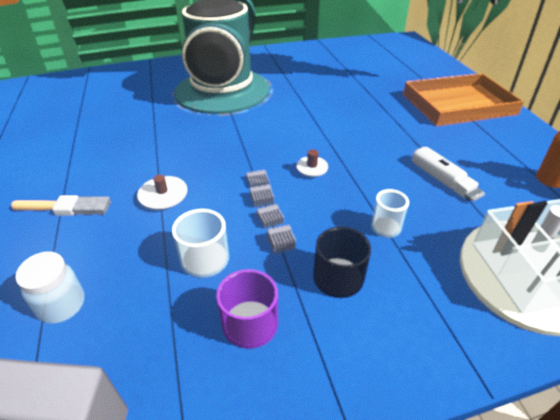

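View pics/top0.png

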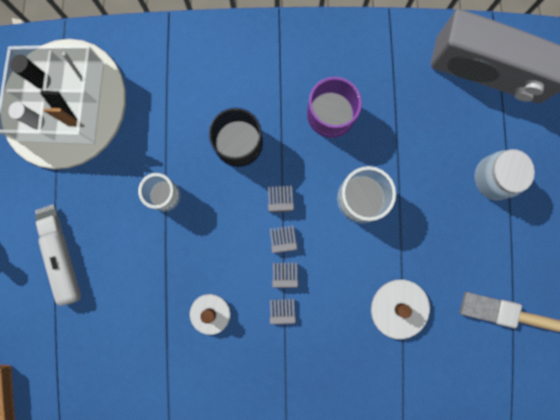

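Scene (560x420): candidates for the wide jar are the clear one (scene 201,242 / top 366,195), purple (249,310 / 334,107) and black (342,261 / 234,137); the narrow jar is at top 161,194. Lids: wide at top 401,310 (scene 164,194), small at top 209,314. I choose the clear jar at top 366,195 and the lid at 401,310, and check both in a crop.

```bash
python3 - <<'E'
from h import *
a=cv2.imread('pics/top0.png')[150:350,320:450];b=cv2.imread('pics/scene0.png')[160:290,130:240]
a=cv2.resize(a,None,fx=3,fy=3,interpolation=cv2.INTER_CUBIC);b=cv2.resize(b,None,fx=3.6,fy=3.6,interpolation=cv2.INTER_CUBIC)
c=np.zeros((600,a.shape[1]+b.shape[1],3),np.uint8);c[:a.shape[0],:a.shape[1]]=a;c[:b.shape[0],a.shape[1]:]=b
print(c.shape,a.shape);cv2.imwrite('pics/crop0.png',c)
E
```

```text
(600, 786, 3) (600, 390, 3)
```

View pics/crop0.png

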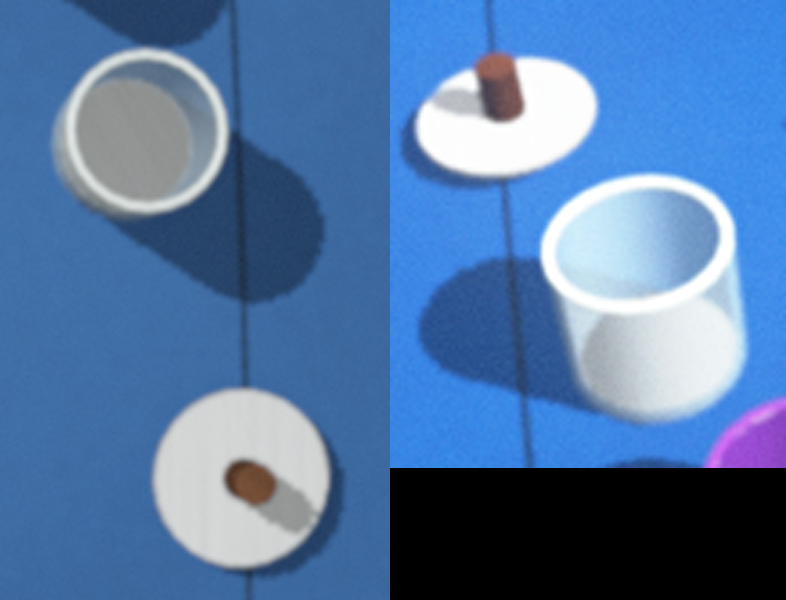

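The crop shows a clear jar with a white rim (rim centre about top 369,193.5), empty with a steel floor disc, and the larger disc with its dark knob, unobstructed. Both are right. Next: measure by fitting 3D circles in both views.

```bash
cat > meas.py <<'E'
from h import *
from scipy.optimize import least_squares
def white(fr,box,thr):
    x0,y0,x1,y1=box;m=np.zeros(fr.shape[:2],np.uint8)
    c=fr[y0:y1,x0:x1].astype(int);m[y0:y1,x0:x1]=(c.min(2)>thr)
    n,l,s,_=cv2.connectedComponentsWithStats(m,connectivity=8)
    i=1+np.argmax(s[1:,4]);return (l==i).astype(np.uint8)
def outer(m):
    c,_=cv2.findContours(m,cv2.RETR_EXTERNAL,cv2.CHAIN_APPROX_NONE)
    c=max(c,key=cv2.contourArea);return cv2.convexHull(c)[:,0,:].astype(float)
def fit(obs,x0):
    # obs: [(pic,hull pts)] ; horizontal circle x,y,z,r
    def f(q):
        r=[]
        for p,h in obs:
            for u in h:
                X=atz(p,u,q[2]);r.append((np.hypot(X[0]-q[0],X[1]-q[1])-q[3])*1000)
        return r
    s=least_squares(f,x0,loss='soft_l1',f_scale=1.);return s.x,np.sqrt(np.mean(np.square(f(s.x))))
E
python3 - <<'E'
from meas import *
t=robot.grab_frame('top');s=robot.grab_frame('scene')
vis=[]
for n,p,bl,bj in (('t',t,(368,276,434,346),(330,160,402,228)),('s',s,(132,170,192,214),(170,208,232,278))):
    fr=p['frame']
    for nm,b,thr in (('lid',bl,150 if n=='t' else 190),('jar',bj,165 if n=='t' else 215)):
        m=white(fr,b,thr);h=outer(m);vis.append((n,nm,p,h));print(n,nm,m.sum(),cv2.boundingRect(h.astype(np.int32)),cv2.fitEllipse(h.astype(np.float32)))
for nm,z,r in (('lid',.017,.049),('jar',.08,.042)):
    obs=[(p,h) for n,k,p,h in vis if k==nm]
    print(nm,'joint',fit(obs,[.4,-.15,z,r]))
    for o in obs:
        g,e=fit([(o[0],o[1])],[.4,-.15,z,r]) if 0 else (None,None)
        X=np.array([atz(o[0],u,z) for u in o[1]]);q=least_squares(lambda q:np.hypot(X[:,0]-q[0],X[:,1]-q[1])-q[2],[.4,-.15,r],loss='soft_l1',f_scale=.001).x;print('  single at z',np.round(q*1000,1))
# knob
for n,p,b in (('t',t,(390,298,420,326)),('s',s,(145,168,180,206))):
    x0,y0,x1,y1=b;c=p['frame'][y0:y1,x0:x1].astype(int);mk=(c[:,:,0]>c[:,:,2]+25);yy,xx=np.nonzero(mk);print(n,'knob',mk.sum(),xx.min()+x0,xx.max()+x0,yy.min()+y0,yy.max()+y0)
ims=[]
for n,p in (('t',t),('s',s)):
    im=cv2.cvtColor(p['frame'],cv2.COLOR_RGB2BGR)
    for a,k,_,h in vis:
        if a==n: 
            for u in h: im[int(u[1]),int(u[0])]=(0,0,255)
    ims.append(cv2.resize(im[150:350,320:450] if n=='t' else im[160:290,130:240],(390,600) if n=='t' else (396,468),interpolation=cv2.INTER_NEAREST))
c=np.zeros((600,786,3),np.uint8);c[:600,:390]=ims[0];c[:468,390:]=ims[1];cv2.imwrite('pics/fit1.png',c)
E
```

```text
t lid 2337 (371, 280, 58, 59) ((399.7880859375, 308.8253173828125), (57.60268783569336, 59.00028991699219), 18.576234817504883)
t jar 568 (341, 167, 55, 54) ((368.1025695800781, 193.16729736328125), (53.577545166015625, 54.18401336669922), 113.66045379638672)
s lid 942 (138, 176, 49, 33) ((162.14202880859375, 191.92601013183594), (31.448169708251953, 49.79513168334961), 79.2033920288086)
s jar 1075 (172, 209, 55, 63) ((201.0214080810547, 239.88262939453125), (58.40888977050781, 65.18730163574219), 168.62319946289062)
lid joint (array([ 0.44209499, -0.19172753,  0.01715804,  0.04924058]), np.float64(0.7189225225158399))
  single at z [ 442.  -191.9   49. ]
  single at z [ 441.8 -191.5   49.8]
jar joint (array([ 0.83703059, -0.15660229,  0.54434801,  0.28159376]), np.float64(9.045323839937591))
  single at z [ 628.9 -132.7   42.2]
  single at z [ 655.7 -129.9   63.2]
t knob 167 396 411 304 317
s knob 100 154 166 175 192
```

View pics/fit1.png

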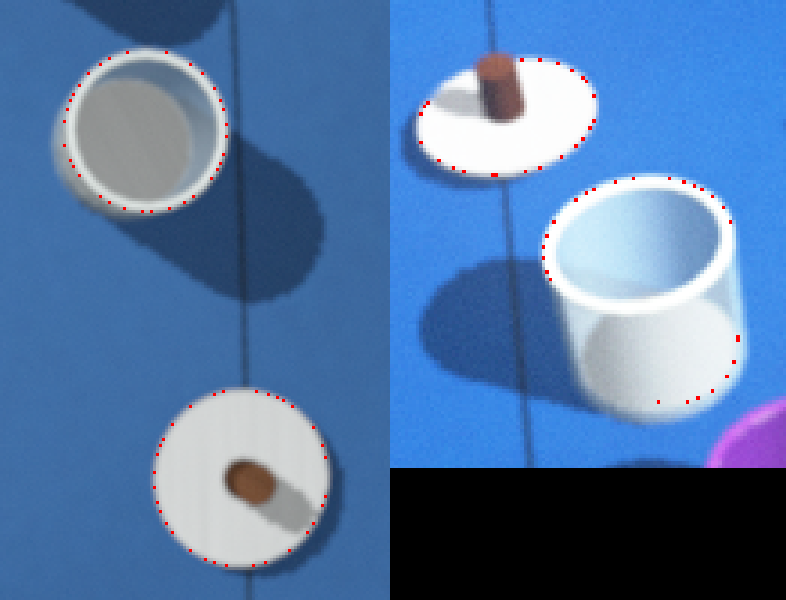

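```bash
python3 - <<'E'
from meas import *
t=robot.grab_frame('top');s=robot.grab_frame('scene')
ht=outer(white(t['frame'],(330,160,402,228),165))
for thr in (225,235,245):
    m=white(s['frame'],(170,205,240,247),thr);h=outer(m);h=h[h[:,1]<244]
    print(thr,m.sum(),cv2.boundingRect(h.astype(np.int32)),fit([(t,ht),(s,h)],[.63,-.13,.08,.042]))
    X=np.array([atz(s,u,.08) for u in h]);q=least_squares(lambda q:np.hypot(X[:,0]-q[0],X[:,1]-q[1])-q[2],[.6,-.15,.04],loss='soft_l1',f_scale=.001).x;print('  s single',np.round(q*1000,1))
for z in (.017,.051):
  print('knob axis z',z,proj(t,[.442,-.1917,z]),proj(s,[.442,-.1917,z]))
# knob silhouettes contour ends: top view top-circle, see tri of knob top
for n,p,b in (('t',t,(390,298,420,326)),('s',s,(145,168,180,206))):
    x0,y0,x1,y1=b;c=p['frame'][y0:y1,x0:x1].astype(int);print(n);print((c[:,:,0]-c[:,:,2])[::1,::1] if 0 else '')
# small lid, narrow jar start, for later
for nm in('small_lid','narrow_jar','wide_jar'):
    print(nm,[(round(d['p'],2),np.round(atz(t,d['xy'],0)*1000)) for d in robot.tip_of(t,nm)])
E
```

```text
225 518 (172, 209, 53, 34) (array([ 0.6287975 , -0.13275175,  0.08065661,  0.04217307]), np.float64(0.40345928436434464))
  s single [ 627.9 -133.1   42.1]
235 419 (173, 209, 52, 35) (array([ 0.6288398 , -0.13270694,  0.08037049,  0.04216462]), np.float64(0.5050255301425162))
  s single [ 628.4 -132.8   42.1]
245 343 (173, 209, 52, 34) (array([ 0.62883961, -0.13274471,  0.0801998 ,  0.0420801 ]), np.float64(0.47574418747431285))
  s single [ 628.5 -132.9   41.8]
knob axis z 0.017 [399.88570327 308.91531466] [162.16469131 191.43421797]
knob axis z 0.051 [404.58230865 310.98613963] [158.89520456 178.00562383]
t

s

small_lid [(0.96, array([440., 126.,   0.]))]
narrow_jar [(0.74, array([639., 199.,   0.]))]
wide_jar [(0.94, array([ 626., -134.,    0.])), (0.82, array([732.,  79.,   0.]))]
```

Emit:
apply_moves([
  [1,22.5,-25.4,0,0],
  [1,22.5,-25.4,0,0],
  [1,22.5,-25.4,0,0],
  [1,22.5,-25.4,0,0],
  [1,22.5,-25.4,0,0],
  [1,22.5,-25.4,0,0],
  [1,22.5,-25.4,0,0],
  [1,22.5,-25.4,0,0],
  [1,22.5,-25.4,0,0],
  [1,22.5,-25.4,0,0],
  [1,22.5,-25.4,0,0],
  [1,22.5,-25.4,0,0],
  [1,22.5,-25.4,0,0],
  [1,22.5,-25.4,0,0],
  [1,0,0,0,0],
  [1,0,0,0,0],
])

```text
time_s: 2.58
ee_pos: [0.4807, 0.2978, 0.2312]
ee_rot: [[-0.969, 0.247, -0.0], [0.247, 0.969, -0.0], [0.0, -0.0, -1.0]]
contact_force: [-0.3, 1.0, 0.6]
finger_gap: 0.997
```

```bash
python3 -c "
from h import *
s=robot.read_state();print(s['time_s'],s['ee_pos'],s['joint_positions'],s['contact_force'])"
```

```text
2.5833 [0.48074558 0.29777811 0.23124781] [ 2.91894857e+01 -7.04701841e+00  9.62606843e+01  8.65695697e-04
  9.07939008e+01 -4.65175945e+01] [-0.33473564  0.98493604  0.61814404]
```

Emit:
apply_moves([
  [1,-2.77,-34.96,0,0],
  [1,-2.77,-34.96,0,0],
  [1,-2.77,-34.96,0,0],
  [1,-2.77,-34.96,0,0],
  [1,-2.77,-34.96,0,0],
  [1,-2.77,-34.96,0,0],
  [1,-2.77,-34.96,0,0],
  [1,-2.77,-34.96,0,0],
  [1,-2.77,-34.96,0,0],
  [1,-2.77,-34.96,0,0],
  [1,-2.77,-34.96,0,0],
  [1,-2.77,-34.96,0,0],
  [0.7,-2.77,-34.96,0,0],
  [0.7,-2.77,-34.96,0,0],
  [0.7,0,0,-40,0],
  [0.7,0,0,-40,0],
  [0.7,0,0,-40,0],
  [0.7,0,0,0,0],
  [0.7,0,0,0,0],
])

```text
time_s: 4.17
ee_pos: [0.4407, -0.1895, 0.1109]
ee_rot: [[-0.97, 0.243, -0.003], [0.243, 0.97, 0.001], [0.003, 0.001, -1.0]]
contact_force: [-0.0, -0.1, 1.3]
finger_gap: 0.7
```

```bash
python3 - <<'E'
from h import *
s=robot.read_state();print(s['time_s'],s['ee_pos'],s['joint_positions'],s['contact_force'])
for n in('top','scene'):
    p=robot.grab_frame(n);save(p['frame'],n+'2.png')
E
python3 -c "
import cv2,numpy as np
a=cv2.imread('pics/top2.png');b=cv2.imread('pics/scene2.png')
cv2.imwrite('pics/c2.png',np.hstack([cv2.resize(a[220:400,330:500],None,fx=2.3,fy=2.3),cv2.resize(b[100:280,80:250],None,fx=2.3,fy=2.3)]))"
```

```text
4.1667 [ 0.44071825 -0.18949686  0.11087971] [-2.63182070e+01 -1.49953280e+01  1.14342629e+02  8.10001463e-03
  8.08206960e+01 -1.02229806e+02] [-0.04208199 -0.14141836  1.30771509]
```

View pics/c2.png

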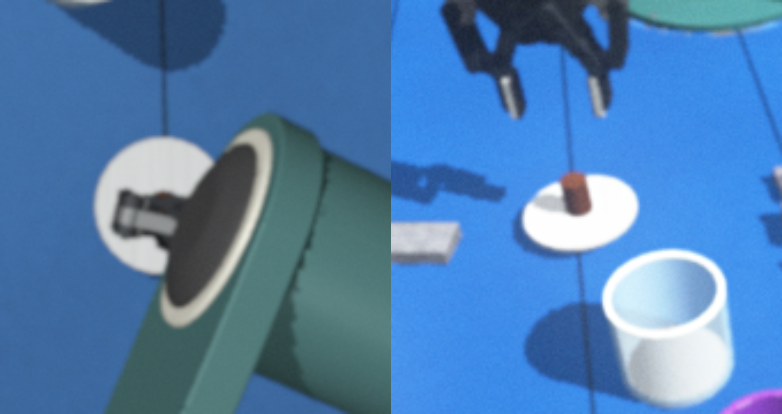

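The fingers straddle the knob in the scene view (knob at crop 575,195, pads to either side). Lowering.

Emit:
apply_moves([
  [0.7,1.3,-2.2,-20,0],
  [0.7,0,0,-20,0],
  [0.7,0,0,-20,0],
  [0.7,0,0,-15,0],
  [0.7,0,0,-10,0],
  [0.7,0,0,0,0],
  [0.7,0,0,0,0],
  [0.7,0,0,0,0],
])

```text
time_s: 4.93
ee_pos: [0.4434, -0.193, 0.0282]
ee_rot: [[-0.97, 0.244, 0.002], [0.244, 0.97, -0.001], [-0.002, -0.0, -1.0]]
contact_force: [-0.4, 0.9, 0.5]
finger_gap: 0.703
```

Emit:
apply_moves([
  [0.7,-1.3,1.2,-5,0],
  [0.7,0,0,0,0],
  [0.7,0,0,0,0],
  [0.7,0,0,0,0],
])

```text
time_s: 5.27
ee_pos: [0.4412, -0.1915, 0.0215]
ee_rot: [[-0.97, 0.244, 0.0], [0.244, 0.97, -0.0], [-0.0, -0.0, -1.0]]
contact_force: [1.5, 0.1, -0.1]
finger_gap: 0.698
```

```bash
python3 - <<'E'
from h import *
s=robot.read_state();print(s['time_s'],s['ee_pos'])
p=robot.grab_frame('scene');save(cv2.resize(p['frame'][120:280,80:250],None,fx=3.5,fy=3.5,interpolation=2),'s3.png')
E
```

```text
5.2667 [ 0.44120009 -0.19149628  0.02153801]
```

View pics/s3.png

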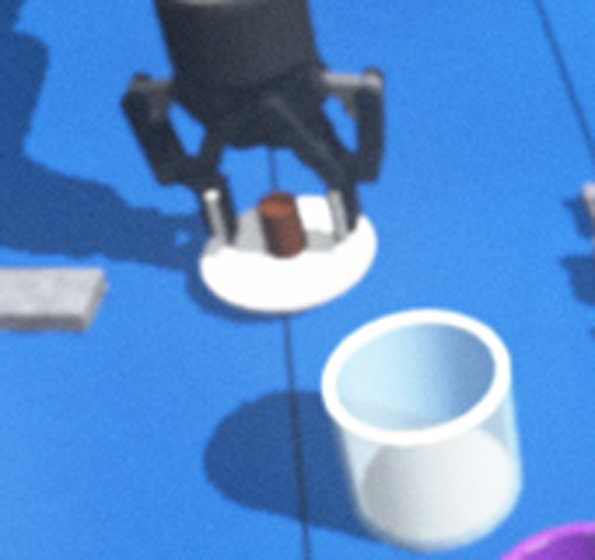

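The knob (crop 282,225) is centred between the pads (215 and 340), with the disc undisturbed. Closing.

Emit:
apply_moves([
  [0,0,0,0,0],
  [0,0,0,0,0],
  [0,0,0,0,0],
  [0,0,0,0,0],
  [0,0,0,0,0],
  [0,0,0,0,0],
  [0,0,0,0,0],
  [0,0,0,0,0],
])

```text
time_s: 5.98
ee_pos: [0.4413, -0.1916, 0.0216]
ee_rot: [[-0.97, 0.244, 0.0], [0.244, 0.97, -0.0], [-0.0, -0.0, -1.0]]
contact_force: [-1.0, 1.2, 4.4]
finger_gap: 0.26
```

Emit:
apply_moves([
  [0,0,0,8,0],
  [0,0,0,15,0],
  [0,0,0,20,0],
  [0,0,0,25,0],
  [0,0,0,25,0],
  [0,0,0,25,0],
  [0,0,0,20,0],
  [0,0,0,10,0],
  [0,0,0,0,0],
  [0,0,0,0,0],
  [0,0,0,0,0],
  [0,0,0,0,0],
])

```text
time_s: 6.98
ee_pos: [0.4406, -0.1912, 0.1677]
ee_rot: [[-0.97, 0.244, -0.002], [0.244, 0.97, 0.001], [0.002, 0.0, -1.0]]
contact_force: [0.3, 0.3, -1.3]
finger_gap: 0.261
```

```bash
python3 - <<'E'
from h import *
s=robot.read_state();print(s['time_s'],s['ee_pos'],s['finger_gap'],s['contact_force'])
p=robot.grab_frame('scene');save(p['frame'],'s4full.png');save(cv2.resize(p['frame'][60:280,60:260],None,fx=2.7,fy=2.7,interpolation=2),'s4.png')
E
```

```text
6.9833 [ 0.44064101 -0.19124716  0.16769441] 0.2610035680034737 [ 0.28422974  0.31193705 -1.27200166]
```

View pics/s4.png

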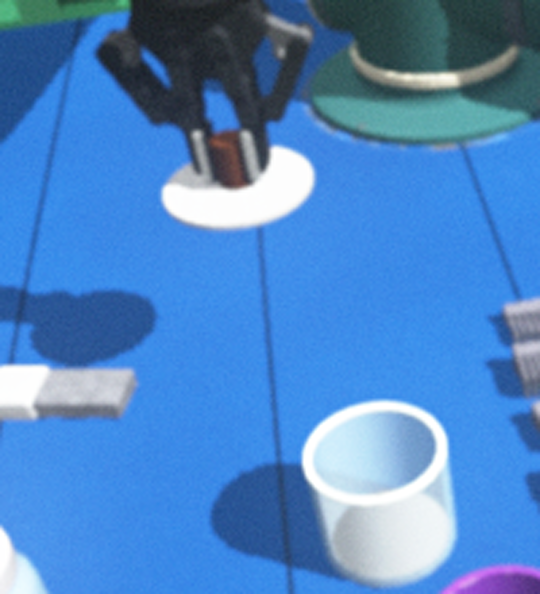

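Lid held, hanging level above the bench (crop 238,185), jar untouched. Moving over the jar.

Emit:
apply_moves([
  [0,10,3,0,0],
  [0,20,6,0,0],
  [0,25,8,0,0],
  [0,25,8,0,0],
  [0,25,8,0,0],
  [0,25,8,0,0],
  [0,25,8,0,0],
  [0,20,6,0,0],
  [0,12,3.5,0,0],
  [0,0,0,0,0],
  [0,0,0,0,0],
  [0,0,0,0,0],
  [0,0,0,0,0],
  [0,0,0,0,0],
  [0,0,0,0,0],
])

```text
time_s: 8.28
ee_pos: [0.6278, -0.1333, 0.1696]
ee_rot: [[-0.97, 0.245, 0.001], [0.245, 0.97, -0.0], [-0.001, -0.0, -1.0]]
contact_force: [-0.2, -0.2, -2.0]
finger_gap: 0.256
```

```bash
python3 - <<'E'
from h import *
s=robot.read_state();print(s['time_s'],s['ee_pos'],s['finger_gap'],s['contact_force'])
p=robot.grab_frame('scene');save(p['frame'],'s5full.png');save(cv2.resize(p['frame'][100:300,100:300],None,fx=2.9,fy=2.9,interpolation=2),'s5.png')
q=robot.grab_frame('top');save(q['frame'],'t5.png')
for t in ('wide_lid','wide_jar'):
    print(t,[(round(d['p'],2),np.round(d['extent'])) for d in robot.boxes_of(p,t)])
E
```

```text
8.2833 [ 0.62775477 -0.13330188  0.16964229] 0.2564920790935681 [-0.17483027 -0.15013011 -1.99018534]
wide_lid [(0.62, array([194., 185.,  67.,  50.]))]
wide_jar [(0.87, array([343., 265.,  57.,  75.])), (0.66, array([250., 307.,  64.,  76.])), (0.64, array([201., 242.,  59.,  62.]))]
```

View pics/s5.png

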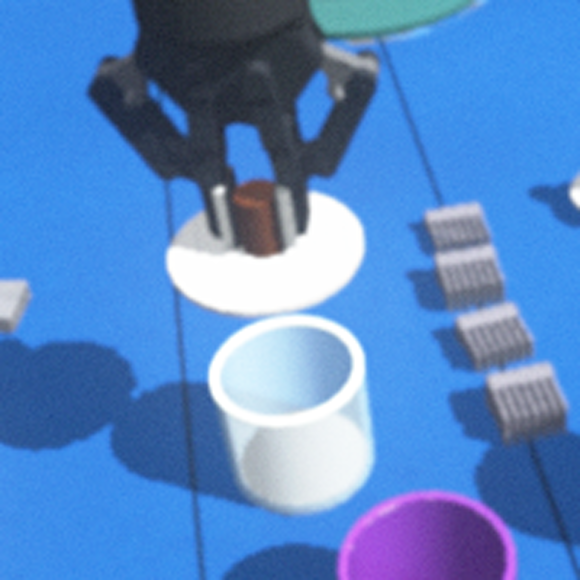

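View pics/t5.png

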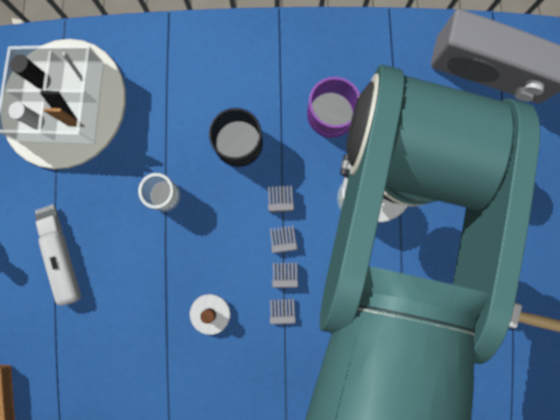

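```bash
cat > m6.py <<'E'
from meas import *
from scipy.optimize import least_squares
s=robot.grab_frame('scene');st=robot.read_state();print(st['ee_pos'])
z=st['ee_pos'][2]-.0216+.017
m=white(s['frame'],(150,150,235,225),200);h=outer(m);h=h[h[:,1]>172]
X=np.array([atz(s,u,z) for u in h]);q=least_squares(lambda q:np.hypot(X[:,0]-q[0],X[:,1]-q[1])-q[2],[.6,-.13,.049],loss='soft_l1',f_scale=.001)
print('lid@z',z,np.round(q.x*1000,1),np.round(1000*q.fun[:60],1))
# tilt fit: centre x,y (z fixed), normal tilts
def f(c):
    n=np.array([c[2],c[3],1]);n/=np.linalg.norm(n);C=np.array([c[0],c[1],z]);r=[]
    for u in h:
        o,w=ray(s,u);P=o+w*((C-o)@n)/(w@n);r.append((np.linalg.norm(P-C)-.0493)*1000)
    return r
g=least_squares(f,[.63,-.13,0,0],loss='soft_l1',f_scale=1);print('tilt fit',np.round(g.x[:2]*1000,1),np.degrees(g.x[2:]),np.sqrt(np.mean(g.fun**2)))
m=white(s['frame'],(165,200,240,247),235);h=outer(m);print(cv2.boundingRect(h.astype(np.int32)));h=h[(h[:,1]<244)&(h[:,1]>205)]
X=np.array([atz(s,u,.08) for u in h]);q=least_squares(lambda q:np.hypot(X[:,0]-q[0],X[:,1]-q[1])-q[2],[.6,-.15,.04],loss='soft_l1',f_scale=.001).x;print('jar',np.round(q*1000,1))
E
python3 m6.py
```

```text
[ 0.62804984 -0.13303113  0.16939342]
lid@z 0.16479341698064226 [ 654.9 -133.1   59.1] [ 1.7 -0.7 -6.5 16.3 -0.9 -7.   1.   1.  -0.1]
tilt fit [ 654.5 -131.6] [74.52558313 -2.57197008] 3.5215260332126026
(172, 209, 53, 38)
jar [ 627.8 -133.    42.1]
```

```bash
sed -i 's/(150,150,235,225),200);h=outer(m);h=h\[h\[:,1\]>172\]/(150,160,235,208),190);h=outer(m);h=h[(h[:,1]>172)\&(h[:,1]<207)]/' m6.py; python3 m6.py
```

```text
[ 0.62807612 -0.13301915  0.16934323]
lid@z 0.16474322743662273 [ 630.8 -131.3   48.8] [ 0.2 -0.2 -0.3 -0.6 -0.3 -0.2  0.1  0.7  0.8  0.9 -0.9 -0.7 -0.8 -0.1
  0.7  1.7 -0.5  0.2]
tilt fit [ 630.9 -131.5] [-1.19633323  1.21911765] 0.6970201361055567
(172, 209, 53, 38)
jar [ 627.8 -133.    42.1]
```

Emit:
apply_moves([
  [0,-0.8,-0.7,-10,0],
  [0,0,0,-15,0],
  [0,0,0,-15,0],
  [0,0,0,-12,0],
  [0,0,0,-8,0],
  [0,0,0,-4,0],
  [0,0,0,-2,0],
  [0,0,0,0,0],
  [0,0,0,0,0],
  [0,0,0,0,0],
  [0,0,0,0,0],
])

```text
time_s: 9.5
ee_pos: [0.6276, -0.1337, 0.104]
ee_rot: [[-0.97, 0.244, 0.001], [0.244, 0.97, -0.0], [-0.001, 0.0, -1.0]]
contact_force: [-0.2, 0.9, -2.5]
finger_gap: 0.257
```

```bash
python3 - <<'E'
from h import *
s=robot.read_state();print(s['time_s'],s['ee_pos'],s['finger_gap'],s['contact_force'])
p=robot.grab_frame('scene');save(cv2.resize(p['frame'][130:300,120:290],None,fx=3.4,fy=3.4,interpolation=2),'s7.png')
E
```

```text
9.5 [ 0.62760874 -0.13374907  0.10395149] 0.25716863951821584 [-0.23810545  0.8526881  -2.52904144]
```

View pics/s7.png

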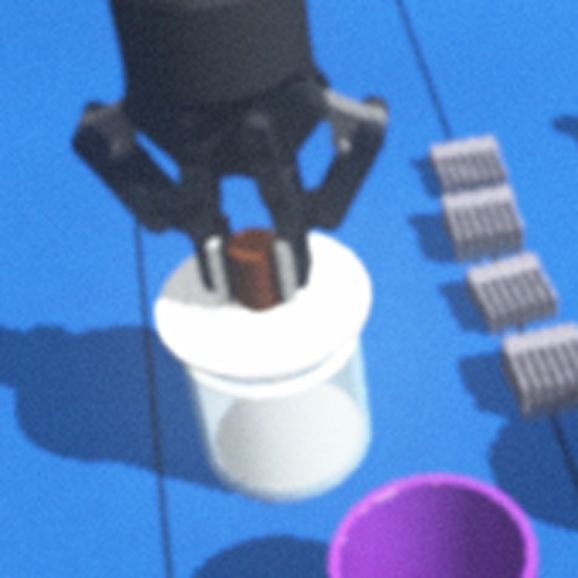

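The lid (crop 155–372, centre ≈263) is over the rim (centre ≈269; about −5 px of that is expected from the height difference), so it is aligned. Lowering gently.

Emit:
apply_moves([
  [0,0,0,-3,0],
  [0,0,0,-3,0],
  [0,0,0,-2,0],
  [0,0,0,-2,0],
  [0,0,0,-1,0],
  [0,0,0,-0.5,0],
  [0,0,0,0,0],
  [0,0,0,0,0],
  [0,0,0,0,0],
])

```text
time_s: 10.3
ee_pos: [0.6274, -0.1337, 0.0919]
ee_rot: [[-0.97, 0.244, 0.0], [0.244, 0.97, -0.0], [-0.0, -0.0, -1.0]]
contact_force: [0.7, 1.2, -2.3]
finger_gap: 0.264
```

Emit:
apply_moves([
  [0,0,0,-0.5,0],
  [0,0,0,-0.5,0],
  [0,0,0,0,0],
  [0,0,0,0,0],
  [0,0,0,0,0],
])

```text
time_s: 10.72
ee_pos: [0.6273, -0.1337, 0.0908]
ee_rot: [[-0.97, 0.244, 0.0], [0.244, 0.97, -0.0], [-0.0, -0.0, -1.0]]
contact_force: [-1.5, 0.1, -2.3]
finger_gap: 0.264
```

Emit:
apply_moves([
  [0,0,0,-0.5,0],
  [0,0,0,-0.3,0],
  [0,0,0,0,0],
  [0,0,0,0,0],
  [0,0,0,0,0],
])

```text
time_s: 11.13
ee_pos: [0.6274, -0.1337, 0.09]
ee_rot: [[-0.97, 0.244, 0.0], [0.244, 0.97, -0.0], [-0.0, -0.0, -1.0]]
contact_force: [0.2, -0.6, -2.0]
finger_gap: 0.257
```

Emit:
apply_moves([
  [0,0,0,-0.4,0],
  [0,0,0,0,0],
  [0,0,0,0,0],
  [0,0,0,0,0],
])

```text
time_s: 11.47
ee_pos: [0.6274, -0.1337, 0.0897]
ee_rot: [[-0.97, 0.244, 0.0], [0.244, 0.97, -0.0], [-0.0, 0.0, -1.0]]
contact_force: [0.9, 0.1, -0.9]
finger_gap: 0.265
```

Emit:
apply_moves([
  [0,0,0,-0.4,0],
  [0,0,0,0,0],
  [0,0,0,0,0],
  [0,0,0,0,0],
])

```text
time_s: 11.8
ee_pos: [0.6274, -0.1337, 0.0896]
ee_rot: [[-0.97, 0.244, 0.0], [0.244, 0.97, -0.0], [-0.0, 0.0, -1.0]]
contact_force: [-2.6, 0.2, 5.1]
finger_gap: 0.265
```

```bash
python3 - <<'E'
from h import *
s=robot.read_state();print(s['time_s'],s['ee_pos'],s['finger_gap'],s['contact_force'],s['moment'])
p=robot.grab_frame('scene');save(cv2.resize(p['frame'][130:300,120:290],None,fx=3.4,fy=3.4,interpolation=2),'s8.png')
E
```

```text
11.8 [ 0.62741925 -0.13372611  0.08955703] 0.2653255822991698 [-2.55791615  0.21593872  5.10049746] [0.17177859 0.35533828 0.00431575]
```

View pics/s8.png

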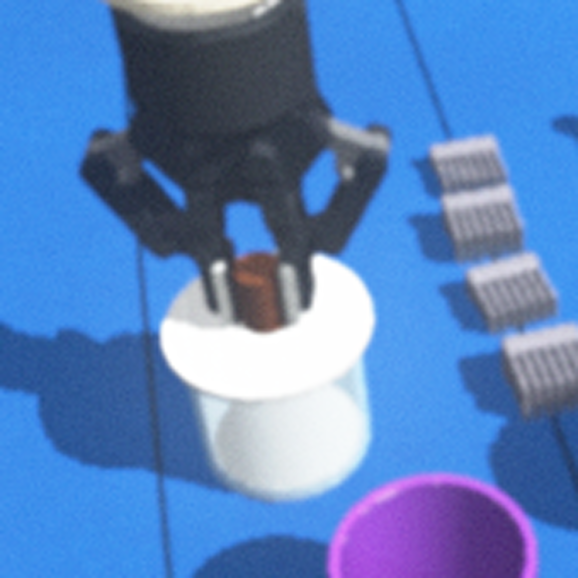

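Contact (+5 N upward) came at TCP z = 89.6 mm, exactly the computed seated height; the disc covers the rim (crop 160–375). Releasing and rising.

Emit:
apply_moves([
  [0.35,0,0,0,0],
  [0.45,0,0,0,0],
  [0.6,0,0,0,0],
  [0.7,0,0,0,0],
  [0.7,0,0,0,0],
  [0.7,0,0,0,0],
  [0.7,0,0,0,0],
  [0.7,0,0,0,0],
])

```text
time_s: 12.52
ee_pos: [0.6274, -0.1337, 0.0892]
ee_rot: [[-0.97, 0.244, 0.0], [0.244, 0.97, -0.0], [-0.0, 0.0, -1.0]]
contact_force: [-0.1, -0.5, -0.2]
finger_gap: 0.702
```

Emit:
apply_moves([
  [0.7,0,0,5,0],
  [0.7,0,0,10,0],
  [0.7,0,0,15,0],
  [0.7,0,0,20,0],
  [0.7,0,0,30,0],
  [0.7,0,0,30,0],
  [0.7,-30,0,20,0],
  [0.7,-35,0,0,0],
  [0.7,-35,0,0,0],
  [0.7,-35,0,0,0],
  [0.7,-35,0,0,0],
  [0.7,-30,0,0,0],
  [0.7,0,35,0,0],
  [0.7,0,35,0,0],
  [0.7,0,35,0,0],
  [0.7,0,35,0,0],
  [0.7,0,35,0,0],
  [0.7,0,35,0,0],
  [0.7,0,0,0,0],
  [0.7,0,0,0,0],
])

```text
time_s: 14.18
ee_pos: [0.4272, 0.0778, 0.2208]
ee_rot: [[-0.971, 0.241, 0.002], [0.241, 0.971, 0.0], [-0.002, 0.001, -1.0]]
contact_force: [-1.3, -0.4, -0.7]
finger_gap: 0.702
```

```bash
python3 - <<'E'
from meas import *
st=robot.read_state();print(st['time_s'],st['ee_pos'],st['finger_gap'],st['contact_force'])
s=robot.grab_frame('scene');t=robot.grab_frame('top');save(s['frame'],'s9.png');save(t['frame'],'t9.png')
for n in('small_lid','narrow_jar'): print(n,[(round(d['p'],2),np.round(atz(t,d['xy'],0)*1000)) for d in robot.tip_of(t,n)])
ht=outer(white(t['frame'],(325,150,410,235),150));hs=outer(white(s['frame'],(160,195,240,247),205));hs=hs[hs[:,1]<245]
print(cv2.boundingRect(ht.astype(np.int32)),cv2.boundingRect(hs.astype(np.int32)))
print(fit([(t,ht),(s,hs)],[.63,-.13,.085,.049]))
E
```

```text
14.1833 [0.42716732 0.07776461 0.22076686] 0.7019144843808248 [-1.31032476 -0.36902063 -0.70308279]
small_lid [(0.72, array([443., 124.,   0.]))]
narrow_jar [(0.63, array([636., 201.,   0.]))]
(337, 162, 64, 63) (168, 204, 62, 38)
(array([ 0.62812177, -0.13249531,  0.08565336,  0.04898881]), np.float64(0.277942073264318))
```

View pics/s9.png

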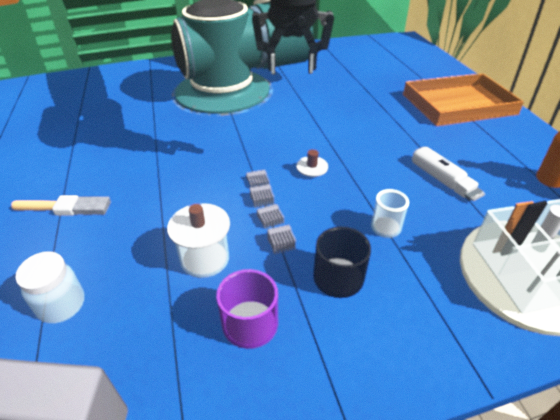

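View pics/t9.png

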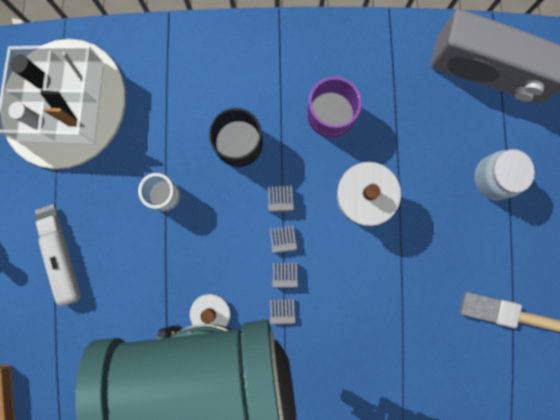

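The lid sits on the clear jar (scene 200,225 / top 369,194): its circle fit is level at z ≈ 85.7 mm (85 expected), centred within 1 mm of the jar. The small lid (209,315) and narrow jar (160,192) have not moved, and the arm is clear. Handing in.

```bash
python3 -c "
from workcell import robot
print(robot.job_done())"
```

```text
the job is handed in; nothing more can be done
None
```

I picked up the wide lid by its knob, set it gently on the clear wide jar, and handed the job in at about 14 s. The lid touched down with about 5 N, at the calculated seated height, and then I released it.

**Final checks:**
- **Lid:** a circle fitted in both camera views has its disc level (0.3 mm residual) at z ≈ 85.7 mm, against 85 mm expected. Its centre is (628.1, −132.5) mm, and the jar measured (628.8, −132.7) mm before placing.
- **Jar:** it is upright in both pictures.
- **Small lid and narrow jar:** they are where they were, within the networks' roughly 3 mm noise.
- **Arm:** it is clear of everything.

**Disagreements:**
- While the lid was held, a single-view fit put it about 3 mm from where the gripper position implied. I corrected roughly 1 mm of that, and the final fit shows it centred.
- My first jar fit and first in-hand lid fit used bad masks, so I discarded them and repeated both.

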